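# Read a calibration plate's edge code under a loupe

### The arm

A 7-joint arm with a two-finger parallel gripper is mounted at the origin on a cart in front of the work surface, level with it; the furniture and walls round the work are solid. World frame = base frame: x ahead of the robot, y to its left, z up, the work surface at z = 0. Lengths are in m, angles in rad, forces in N, time in s.
With the tool pointing down it reaches from about 0.425 to 0.875 m from the base axis. Payload 9.9 kg.
Tool frame: the origin (TCP) lies between the finger pads; the fingertips stand 19 mm ahead of it and the grasp point (between the pads) is the TCP (ctrl.nose_length is the distance from the TCP to the fingertips, in m); z points along the fingers, y is the line along which they close (so a half turn about z gives the same grasp; the last joint's range is limited). The gripper opens to 85 mm and grips with 20 to 120 N. Pads are 22 mm wide; open, the fingers measure 114 mm over their backs; the gripper's body (76 mm by 85 mm) begins 54 mm behind the grasp point. The pads swing forward as they close: fully open they stand 13 mm farther back than shut.
Start: joints at [1.148, 0.576, 0.025, 1.437, -0.015, 1.129, -0.057], TCP at [0.224, -0.637, 0.25] pointing down, gripper open.
Joint ranges: [-2.76, 2.76], [-0.34, 2.15], [-1.52, 1.57], [0.19, 2.46], [-1.09, 4.23], [0.17, 1.99], [-2.82, 2.82]. Speed limits (rad/s): [2.22, 2.22, 3.01, 3.01, 3.14, 3.14, 3.14].

### API

Orientations are given as a unit quaternion [x, y, z, w].
In Python, from plant import get_state, vision, ticket, nets, ctrl gives the robot as it stands.
- The arm moves only by the shell command python3 -m pendant 'ROWS' [OPENING] [FORCE]. ROWS is JSON, a list of rows, each a list of 2 entries, a list of its own where there are three numbers: the shift along the world's x, y, z in cm, then the turn about the world's z in rad. A call has 1 to 20 rows; each row is the pose to reach, as a shift and turn from the pose commanded when the call began; what a row does not reach only later rows make up. A row lasts 1/10 s, in which the tool goes at most 50 mm and 8.59 degrees, less where a joint would pass 70% of its speed; a pose out of reach is approached as far as the arm can. A call with a gripper value outside its range is refused whole. OPENING is the finger opening in cm, from 0 to 8.54, set as the call begins (- or left out, the last holds). The fingers move at their own pace and stop on an object; FORCE is the grip in N (left out, the last holds). Time passes only in rows, so rows that repeat a pose let the fingers close. It gives the time, the measured TCP pose, the force, the opening and the grip force at its end, in the units of the state.
- get_state(): the state, without advancing time (a new reading comes with each control period).
- vision.capture(name): name is "scene" or "top"; returns the picture (400x640x3 uint8, red, green, blue); there is no depth.
- vision.camera_model(name): a dict with "mtx" (3x3 intrinsics, pixels), "k1" (the pictures are not rectified: a ray, as slopes to the right and down, at radius r is drawn at 1 + k1 r^2 times it, then the intrinsics apply), "R" (3x3) and "t" (3): a world point X has camera coordinates R X + t. Camera axes: x right, y down, z forward; pixel columns grow to the right and rows downward; lengths in m; the calibration is good to about 2 mm. A picture is of the moment at which its call begins. camera_model takes no time and is no camera call.
- ticket.close_job(): hands the job in; it is judged then, once.
Trained networks look in the newest picture that a camera, given by its name, has taken for a name from the list of things; names that differ only in an ending like _2 or _b are one class to them, and where a whole thing is asked for, a point or a joint stands for the part that bears it (a point fixed in the world has none). Each returns a list of dicts, best first, with "p" (0 to 1); they miss things now and then, are a little off and sometimes report something else, mostly with a low value. They report only what shows in the picture. A call takes as long as a camera call. They do not tell look-alikes from the thing itself.
- nets.search_frame(camera, label): "point" ([x, y, z] in m, in the coordinates of the camera as it stood for that picture, good to about 4 mm: the middle of the surface that is visible of it).
- nets.masks_of(camera, label): "pixels" (400x640 bool, what is visible of it).
- nets.tip_of(camera, label): "point" ([x, y, z] in m, in the coordinates of the camera as it stood for that picture, good to about 4 mm: a listed point, or the origin of a listed thing).
The state is a dict: "time_s": time; "qpos": joint angles; "qvel": joint speeds; "tau": joint torques, N m; "eef_pos": TCP position; "orientation": TCP orientation; "contact_force": force on the tool from outside, world axes, zero at the start; "wrist_torque": the same for the moment, N m; "grip_width": finger opening in m; "gripper_force": force on a finger pad.
Only numpy, scipy, OpenCV 4.12 (cv2) and the standard library are available. Lean on these libraries where they do the work, as an engineer would, in place of code of your own. Each camera call takes 0.05 s, during which the arm holds its last target. There are 200 camera calls.

### The job

Take the notched calibration plate that leans in the drying stand and stand it upright on edge, notches up, fully down in the free slot of the rack, and let go of it. Then pick up the loupe and hold it over the middle of that plate, level, with its rim at the height of the tip of the focus gauge's pointer. Finish while still holding the loupe there, in the air; the loupe must not touch the plate, and the pointer, the other plate and the things lying about stay where they are.

Things in the scene. Friction and masses are not known exactly. Their poses are not given: they have to be found in the camera images.
- plate_center (a point): Centre of the aluminium plate to be read: 90 x 6 x 70 mm (x length, y thickness, z height), about 0.11 kg, code notches 5 mm deep in its top edge. z points up through the notched edge; the bottom edge is 35 mm below this point. At the start it leans 20 degrees from vertical in the drying stand, top towards its +y.
- stand: Black drying stand, fixed, base 116 x 70 mm; origin under its middle. It props the plate by cheeks at both ends only: they cover the plate beyond 27 mm from its middle along x, up to 46 mm (+y face) or 18 mm (-y face) from its bottom edge. The middle is open on both faces. Draw the plate out along its own z.
- slot (a point): Centre of the floor of the rack's free slot, 10 mm over the worktop. Slot runs along x; z is up. 9 mm wide between cheeks 26 mm high that flare to a 19 mm mouth 33 mm above this point; cheeks stop 13 mm short of the slot's middle on both sides, so the middle is open. 98 mm long between end stops 14 mm high. A seated plate's centre is 35 mm, its top 70 mm above this point.
- rack: Grey slotted rack, fixed, base 130 x 136 x 10 mm; origin under its middle. It has two like slots along its x, at y = -40 and y = +40 mm. One is free, the other holds the other plate; which is which varies.
- gauge: Focus gauge, fixed; origin on the worktop straight under slot, same axes. Its post (10 mm thick, 216 mm high, round foot 52 mm) stands at x = +105 mm, behind the free slot. A clamp with the pointer sits on the post.
- focus_mark (a point): Tip of the gauge's horizontal steel pointer, which points back towards the slot and ends 62 mm short of above the slot's centre. Its height is the focal height for the loupe: 130 to 175 mm above the worktop, different each time. The clamp slides on the post against 6 N of friction: leave it alone.
- loupe_lens (a point): Centre of the lens of the hand loupe, half-way up the round steel rim (60 mm outside diameter, 14 mm thick). The loupe lies flat on the worktop, so this point starts 7 mm up. z is the optical axis (up); the handle runs along -x.
- loupe_grip (a point): Grip point of the loupe, half-way up its black handle: 75 mm along -x from the lens centre and 5 mm higher; same axes. The handle is a straight bar 16 mm wide (y) and 24 mm tall (z), 44 to 129 mm from the lens centre, its underside on the worktop.
- loupe: The whole loupe, about 0.11 kg; origin under the lens centre, at the underside of the rim. It balances about 50 mm from the lens centre along the handle.
- plate: The plate to be read; origin at the middle of its bottom edge.
- other_plate: The like plate that stands in the other slot; origin at the middle of its bottom edge. Leave it.
- other_plate_center (a point): Centre of that other plate, 90 x 6 x 70 mm, standing.
- screw_vial_center (a point): Small dark screw-cap vial, 26 mm across and 42 mm high, standing on the worktop. Bystander; centre.
- label_roll_center (a point): White roll of blank labels, 45 mm across and 37 mm high. Bystander; centre.
- felt_marker_center (a point): Felt marker, 132 mm long along its y axis and 17 mm thick, lying on the worktop. Bystander; centre.
There are look-alikes about, which are no part of the job. Leave any blue look-alike of the plate alone.

How it is judged:
By the outcome, as a careful person would: the job done as asked, in the order asked, and still so for the second after the job is handed in, while the arm keeps its last pose, push and grip.
It also fails if it takes over 50 s, if anything falls off the work surface, if the arm or the gripper's body presses on something with over 40 N, if the wrist force passes 120 N, or if a joint passes its speed limit or range.

## Working session

There is one attempt and no reset: what is moved stays moved. The work goes in short steps, Python scripts to look and compute and a shell command to move; the robot and the scene stay as the last step left them, time stands still between calls to the robot, and variables do not carry over. Pictures are saved under pics/ and viewed, at most 10 in all, crops included, and the job is handed in when it is done.

```bash
mkdir -p pics; cat > h.py <<'E'
import numpy as np, cv2
from plant import get_state, vision, ticket, nets, ctrl
def cap(n):
    return vision.capture(n)
def toworld(n,p):
    m=vision.camera_model(n); return np.array(m["R"]).T@(np.array(p)-np.array(m["t"]))
def proj(n,X):
    m=vision.camera_model(n); c=np.array(m["R"])@np.array(X)+np.array(m["t"]); s=c[:2]/c[2]; s=s*(1+m["k1"]*(s@s)); K=np.array(m["mtx"]); return (K@[s[0],s[1],1])[:2]
def ray(n,u,v):
    m=vision.camera_model(n); K=np.array(m["mtx"]); d=np.linalg.solve(K,[u,v,1])[:2]; s=d.copy()
    for _ in range(20): s=d/(1+m["k1"]*(s@s))
    R=np.array(m["R"]); return -R.T@np.array(m["t"]), R.T@np.array([s[0],s[1],1])
def at_z(n,u,v,z):
    o,d=ray(n,u,v); return o+d*(z-o[2])/d[2]
def tri(pa,pb):
    (o1,d1),(o2,d2)=ray("scene",*pa),ray("top",*pb)
    A=np.stack([d1,-d2],1); s=np.linalg.lstsq(A,o2-o1,rcond=None)[0]
    a,b=o1+s[0]*d1,o2+s[1]*d2; return (a+b)/2,np.linalg.norm(a-b)
def save(n,img,box=None,sc=1):
    if box: img=img[box[1]:box[3],box[0]:box[2]]
    cv2.imwrite("pics/"+n+".png",cv2.resize(img[:,:,::-1],None,fx=sc,fy=sc,interpolation=cv2.INTER_CUBIC))
E
python3 - <<'E'
from h import *
np.set_printoptions(precision=4,suppress=True)
a=cap("scene");b=cap("top");save("s0",a);save("t0",b)
for c in ("scene","top"):
  m=vision.camera_model(c);print(c,toworld(c,[0,0,0]),toworld(c,[0,0,1])-toworld(c,[0,0,0]))
  for l in ["plate_center","stand","slot","rack","focus_mark","loupe_lens","loupe_grip","other_plate_center","gauge"]:
    for r in nets.tip_of(c,l)[:3]:
      w=toworld(c,r["point"]);print(c,l,round(r["p"],2),w,proj(c,w).round())
s=get_state();print(s["time_s"],s["eef_pos"],s["orientation"],s["grip_width"],ctrl.nose_length)
E
```

```text
scene [-0.139   0.8875  0.888 ] [ 0.4886 -0.6677 -0.5617]
scene plate_center 0.78 [ 0.4436 -0.4194  0.0032] [412. 192.]
scene plate_center 0.58 [ 0.4879 -0.2649  0.0561] [379. 195.]
scene stand 0.87 [ 0.4863 -0.2837 -0.0027] [381. 208.]
scene rack 0.88 [ 0.4908  0.0561 -0.0007] [320. 261.]
scene rack 0.66 [0.4956 0.0228 0.0076] [325. 252.]
scene focus_mark 0.47 [0.5427 0.1073 0.1629] [292. 217.]
scene loupe_lens 0.75 [0.4767 0.3184 0.0063] [261. 318.]
scene loupe_grip 0.58 [0.4033 0.3192 0.0161] [283. 328.]
scene other_plate_center 0.67 [0.4972 0.0232 0.0428] [324. 242.]
top [ 0.3078 -0.0619  1.1448] [ 0.202  -0.0053 -0.9794]
top plate_center 0.87 [ 0.4391 -0.42    0.0069] [451. 235.]
top plate_center 0.46 [ 0.4792 -0.2741  0.0585] [402. 219.]
top stand 0.75 [ 0.4784 -0.2844  0.0019] [402. 223.]
top stand 0.58 [ 0.481  -0.2836  0.0225] [403. 221.]
top rack 0.65 [0.4875 0.0541 0.001 ] [283. 221.]
top rack 0.42 [0.4988 0.0173 0.0084] [296. 217.]
top focus_mark 0.63 [0.5425 0.1076 0.1598] [256. 190.]
top loupe_lens 0.59 [0.472  0.3205 0.007 ] [189. 228.]
top loupe_grip 0.93 [0.4021 0.3139 0.0134] [190. 252.]
top other_plate_center 0.46 [0.4918 0.0139 0.0443] [296. 217.]
1.0 [ 0.2243 -0.6366  0.2503] [ 0.9857  0.1686 -0.      0.    ] 0.08565658130138253 0.019
```

View pics/s0.png

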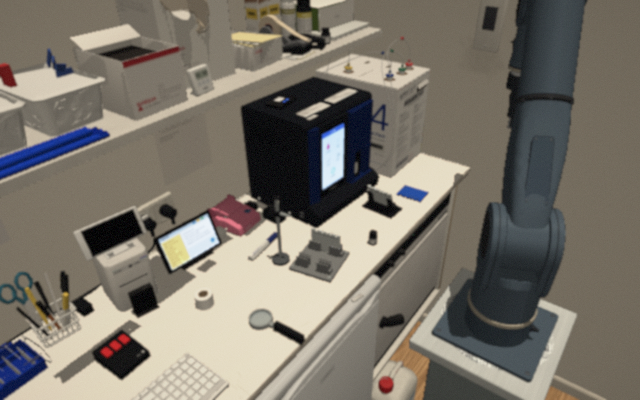

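View pics/t0.png

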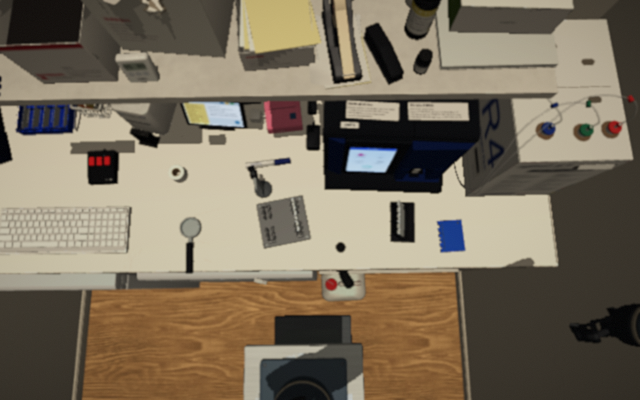

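The candidates for the plate are the grey plate leaning in the black stand (scene 379,195; top 402,219), the plate standing in the rack (scene 324,242; top 296,217), which is the other plate, and the blue plate lying flat (scene 412,192; top 451,235), which is the look-alike. I choose the one in the stand. The loupe is at top (190,228), the gauge at top (258,185), and the vial at top (340,247). A crop will confirm the choice.

```bash
python3 - <<'E'
from h import *
np.set_printoptions(precision=4,suppress=True)
a=cap("scene");b=cap("top")
f=lambda im,x0,y0,w,h,s:cv2.resize(im[y0:y0+h,x0:x0+w],(w*s,h*s),interpolation=cv2.INTER_CUBIC)
c1=np.hstack([f(b,380,190,60,60,5),f(a,355,175,80,60,5)])
c2=np.hstack([f(b,235,155,80,100,3),f(a,255,190,140,100,3)])
w=max(c1.shape[1],c2.shape[1]);pad=lambda c:np.pad(c,((0,0),(0,w-c.shape[1]),(0,0)))
save("crop",np.vstack([pad(c1),pad(c2)]))
for c in ("top","scene"):
 for l,z in [("rack",.01),("stand",.01),("loupe",.01),("loupe_grip",.02),("plate",.06),("other_plate",.075)]:
  for r in nets.masks_of(c,l)[:3]:
   v,u=np.nonzero(r["pixels"])
   if len(u)<5: continue
   P=np.array([at_z(c,x,y,z)[:2] for x,y in zip(u,v)],np.float32)*1000
   m=P.mean(0);e,V=np.linalg.eigh(np.cov(P.T));(q,s,an)=cv2.minAreaRect(P)
   print(c,l,round(r["p"],2),len(u),u.mean().round(),v.mean().round(),m,"pca",np.degrees(np.arctan2(V[1,1],V[0,1])),"rect",q,s,an)
for l in ["screw_vial_center","label_roll_center","felt_marker_center"]:
  print(l,[toworld("scene",r["point"]) for r in nets.tip_of("scene",l)[:2]])
E
```

```text
top rack 0.97 2036 282.0 221.0 [486.2892  58.2025] pca 94.16063096121995 rect (486.6266784667969, 56.00050354003906) (131.1567840576172, 139.13417053222656) 9.537530899047852
top rack 0.47 650 190.0 239.0 [438.7369 315.6234] pca -178.45052581591696 rect (423.7889404296875, 314.0687561035156) (158.1635284423828, 59.688716888427734) 2.6633689403533936
top stand 0.67 810 402.0 224.0 [ 473.9225 -283.9708] pca 171.3379254655393 rect (479.546142578125, -284.8800964355469) (76.7548828125, 116.53948974609375) 87.34017944335938
top loupe_grip 0.69 652 190.0 239.0 [438.1583 312.0867] pca -178.41457287311243 rect (422.9100646972656, 310.1526794433594) (156.69143676757812, 59.09307098388672) 3.2516403198242188
top plate 0.88 750 451.0 236.0 [ 432.0949 -403.7978] pca 177.59181956910203 rect (431.9916687011719, -404.34478759765625) (86.3597183227539, 66.21930694580078) 0.3397275507450104
top plate 0.54 186 400.0 218.0 [ 482.3263 -269.6201] pca 177.42364874070438 rect (481.64056396484375, -268.7132873535156) (16.406997680664062, 90.78770446777344) 86.92993927001953
top other_plate 0.69 103 295.0 21
[... 1052 characters left out ...]
scene plate 0.63 314 412.0 193.0 [ 403.711  -333.3264] pca 164.00942650528052 rect (405.46490478515625, -333.3480224609375) (86.69876861572266, 76.0435562133789) 0.31464526057243347
scene plate 0.59 488 279.0 236.0 [611.3036  87.6576] pca 132.9582164261308 rect (635.6019897460938, 58.66099548339844) (45.719581604003906, 341.16357421875) 41.950042724609375
scene other_plate 0.66 425 326.0 239.0 [480.2207  40.8156] pca 164.52374545106954 rect (484.40313720703125, 34.8050537109375) (69.66749572753906, 113.2624740600586) 65.34647369384766
screw_vial_center [array([ 0.4128, -0.1006,  0.0173])]
label_roll_center [array([0.6358, 0.3635, 0.0206])]
felt_marker_center [array([0.6619, 0.0987, 0.0097])]
```

View pics/crop.png

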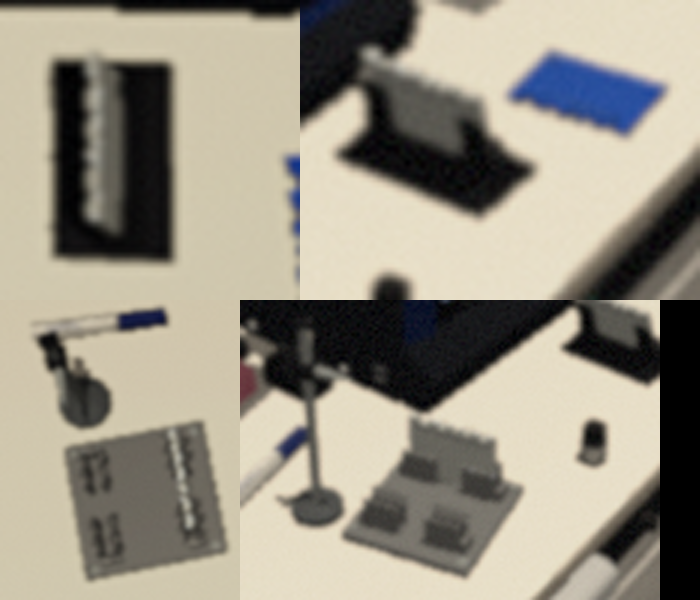

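The crop shows the grey notched plate leaning in the black stand, with its top edge at top (399,201) to (398,234) and scene (368,185) to (392,195). The lean is towards world +y. The blue plate is separate and lies flat. In the rack, the left slot (+y) is free and the gauge stands behind it. Next I'll triangulate the plate's top edge.

```bash
python3 - <<'E'
from h import *
np.set_printoptions(precision=4,suppress=True)
print(tri((368,185.4),(399.2,201)),tri((392,194.6),(398.4,234.4)))
# model prediction: stand at S, yaw -2.7
for c in("scene","top"):
  for x in(.045,-.045):
    th=np.radians(-2.7);e=np.array([np.cos(th),np.sin(th),0]);n=np.array([-np.sin(th),np.cos(th),0])
    u=np.array([0,0,1])*np.cos(.349)+n*np.sin(.349)
    C=np.array([.481,-.272,.057]); print(c,x,proj(c,C+e*x+u*.035),proj(c,C+e*x-u*.035))
s=get_state();print(s["qpos"],s["time_s"])
E
```

```text
(array([ 0.5279, -0.2645,  0.079 ]), np.float64(0.0044218215541164205)) (array([ 0.4365, -0.2578,  0.0808]), np.float64(0.002505506101451752))
scene 0.045 [368.8149 183.0709] [371.9941 197.0043]
scene -0.045 [392.6095 192.1696] [395.083 206.22 ]
top 0.045 [398.6983 199.9689] [402.9983 205.0187]
top -0.045 [398.8477 233.5188] [403.2059 236.7276]
[ 1.1482  0.5757  0.0249  1.4371 -0.015   1.129  -0.0565] 1.85
```

```bash
python3 -m pendant '[[[25.8,37.1,-8],2.752],[[25.8,37.1,-8],2.752],[[25.8,37.1,-8],2.752],[[25.8,37.1,-8],2.752],[[25.8,37.1,-8],2.752],[[25.8,37.1,-8],2.752],[[25.8,37.1,-8],2.752],[[25.8,37.1,-8],2.752],[[25.8,37.1,-8],2.752],[[25.8,37.1,-8],2.752],[[25.8,37.1,-8],2.752],[[25.8,37.1,-8],2.752],[[25.8,37.1,-8],2.752],[[25.8,37.1,-8],2.752],[[25.8,37.1,-8],2.752],[[25.8,37.1,-8],2.752],[[25.8,37.1,-8],2.752],[[25.8,37.1,-8],2.752],[[25.8,37.1,-8],2.752],[[25.8,37.1,-8],2.752]]' 4.5 30; python3 - <<'E'
from h import *
s=get_state();o=s["orientation"];print(s["qpos"],np.degrees(2*np.arctan2(o[1],o[0])))
b=cap("top");a=cap("scene")
f=lambda im,x0,y0,w,h,k:cv2.resize(im[y0:y0+h,x0:x0+w],(w*k,h*k))
save("c1",np.hstack([f(b,350,160,100,100,4),f(a,330,140,100,100,4)]))
E
```

```text
time_s: 3.85
eef_pos: [0.4823, -0.2659, 0.1702]
orientation: [0.025, 1.0, 0.0, 0.0]
contact_force: [0.5, 0.2, -0.1]
grip_width: 0.0452
gripper_force: 0.0
[ 0.91390519  0.56468248 -0.75572336  1.85469422  0.48164589  0.91406676
  1.45278668] 177.09651439795718
```

View pics/c1.png

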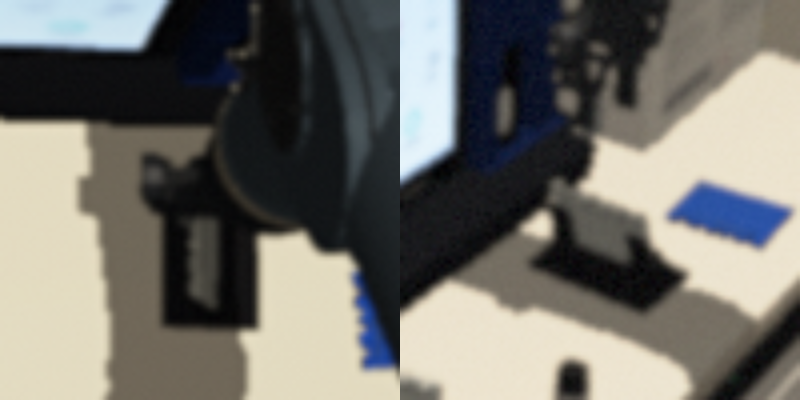

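The pose is right: the fingers are over the plate's middle at scene cols 370–387, above the plate top at row ~187. I'll go down and close.

```bash
python3 -m pendant '[[[0,0,-3],0],[[0,0,-6],0],[[0,0,-8],0],[[0,0,-9],0],[[0,0,-9],0]]'; python3 -m pendant '[[[0,0,0],0],[[0,0,0],0],[[0,0,0],0],[[0,0,0],0],[[0,0,0],0],[[0,0,0],0]]' 0 25;  python3 - <<'E'
from h import *
b=cap("top");a=cap("scene")
f=lambda im,x0,y0,w,h,k:cv2.resize(im[y0:y0+h,x0:x0+w],(w*k,h*k))
save("c2",np.hstack([f(b,350,160,100,100,4),f(a,330,140,100,100,4)]))
E
```

```text
time_s: 4.45
eef_pos: [0.4819, -0.2653, 0.0794]
orientation: [0.026, 1.0, 0.0, -0.001]
contact_force: [-0.5, 0.0, 0.0]
grip_width: 0.0451
gripper_force: 0.0
time_s: 5.05
eef_pos: [0.483, -0.2675, 0.0818]
orientation: [0.026, 1.0, -0.002, 0.001]
contact_force: [-1.2, -4.4, 7.3]
grip_width: 0.0108
gripper_force: 22.7
```

```bash
python3 -m pendant '[[[0,0.3,0.9],0],[[0,0.7,1.9],0],[[0,1.0,2.8],0],[[0,1.4,3.8],0],[[0,1.7,4.7],0],[[0,2.1,5.7],0],[[0,2.5,7],0],[[0,2.8,9],0],[[0,2.8,10],0],[[0,2.8,10],0]]';  python3 - <<'E'
from h import *
b=cap("top");a=cap("scene")
f=lambda im,x0,y0,w,h,k:cv2.resize(im[y0:y0+h,x0:x0+w],(w*k,h*k))
save("c3",np.hstack([f(b,350,160,100,100,4),f(a,330,140,100,100,4)]))
E
```

```text
time_s: 6.15
eef_pos: [0.4832, -0.2376, 0.1819]
orientation: [0.025, 1.0, -0.001, 0.001]
contact_force: [0.4, 0.1, -1.9]
grip_width: 0.0051
gripper_force: 33.3
```

View pics/c3.png

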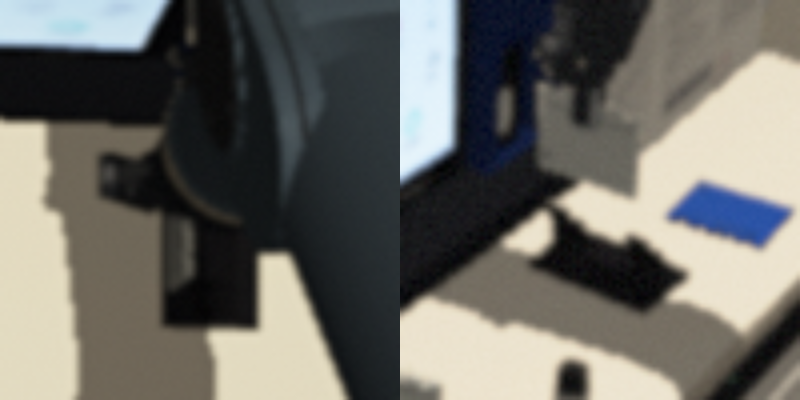

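The plate is out and flush between the pads, visible in scene at (365–389, 161–189). Next I'll work out where it sits in the hand.

```bash
python3 - <<'E'
from h import *
np.set_printoptions(precision=4,suppress=True)
s=get_state();T=np.array(s["eef_pos"]);th=np.radians(-2.9);e=np.array([np.cos(th),np.sin(th),0]);n=np.array([-np.sin(th),np.cos(th),0])
a=cap("scene")
for u,v in [(364.5,182.5),(388.9,189),(365,161.2),(389.6,170.5)]:
  o,d=ray("scene",u,v);X=o+d*(((T+.003*n-o)@n)/(d@n));print((X-T)@e,X[2]-T[2])
for k in ("plate_center","plate"):
  for r in nets.tip_of("scene",k)[:3]:
    w=toworld("scene",r["point"])-T; print(k,r["p"],w@e,w@n,w[2])
# mask-based
for r in nets.masks_of("scene","plate")[:3]:
  v,u=np.nonzero(r["pixels"]);print(r["p"],len(u),u.min(),u.max(),v.min(),v.max())
  P=[]
  for x,y in zip(u,v):
    o,d=ray("scene",x,y);X=o+d*(((T+.003*n-o)@n)/(d@n));P.append([(X-T)@e,X[2]-T[2]])
  P=np.array(P);print(np.percentile(P,[0,2,50,98,100],axis=0).T, cv2.minAreaRect((P*1000).astype(np.float32)))
# prediction of mark etc
S=get_state();print(S["time_s"],S["contact_force"])
E
```

```text
0.04568044078624013 -0.07624737833327408
-0.04500545705004182 -0.06592738126808648
0.047410791796146955 -1.546170598118457e-05
-0.042343713627072524 -0.0016800419210946937
plate_center 0.71 -0.030620645744040227 -0.18223869307862664 -0.17845219960160827
plate_center 0.66 0.0019580580924179764 0.006712074511827267 -0.03162926037440661
plate_center 0.37 -0.03716325807853292 0.5524855664018703 -0.18093146454836342
plate 0.88 0.0005385654685003422 0.00031585621541145115 -0.06889819424962274
plate 0.74 -0.02271637471807259 -0.21318150002816613 -0.17508245218799054
0.82 454 365 390 162 189
[[-0.0452 -0.044  -0.0055  0.0449  0.0464]
 [-0.0696 -0.0682 -0.0374 -0.0003  0.0026]] ((0.0014801025390625, -34.438167572021484), (71.5457992553711, 91.6009292602539), 87.60191345214844)
0.52 321 397 427 185 201
[[-0.1718 -0.1663 -0.1258 -0.0806 -0.0743]
 [-0.0747 -0.0719 -0.0496 -0.0273 -0.0259]] ((-123.00779724121094, -49.35307693481445), (45.98931884765625, 99.36578369140625), 87.0417709350586)
6.45 [ 0.1011 -0.3668 -1.5561]
```

```bash
python3 -m pendant '[[[0,4,0],0.05],[[0,8,0.5],0.1],[[0,12,0.5],0.15],[[0,16,0.5],0.225],[[0,20,0.5],0.225],[[0,24,0.5],0.225],[[0,28,0.5],0.225],[[0,31,0.5],0.225],[[-0.1,33.3,0],0.225],[[-0.1,33.3,-2.5],0.225],[[-0.1,33.3,-2.5],0.225],[[-0.1,33.3,-2.5],0.225]]' 0 50;  python3 - <<'E'
from h import *
np.set_printoptions(precision=4,suppress=True)
b=cap("top");a=cap("scene")
s=get_state();T=np.array(s["eef_pos"]);o=s["orientation"];print(T,np.degrees(2*np.arctan2(o[1],o[0])))
th=np.radians(10);e=np.array([np.cos(th),np.sin(th),0]);n=np.array([-np.sin(th),np.cos(th),0]);z=np.array([0,0,1.])
for r in nets.masks_of("scene","plate")[:3]:
  v,u=np.nonzero(r["pixels"]);P=[]
  for x,y in zip(u,v):
    q,d=ray("scene",x,y);X=q+d*(((T+.003*n-q)@n)/(d@n));P.append([(X-T)@e,X[2]-T[2]])
  P=np.array(P);print(r["p"],len(u),u.mean(),v.mean(),np.percentile(P,[0,2,50,98,100],axis=0).T, cv2.minAreaRect((P*1000).astype(np.float32)))
k=5
def ov(c,im,box):
  S=np.array([.4815,.0957,.01]); R=S-.04*n
  im=cv2.resize(im[box[1]:box[3],box[0]:box[2]],None,fx=k,fy=k,interpolation=cv2.INTER_CUBIC)
  def pl(pts,col):
    q=[(int((p[0]-box[0]+.5)*k),int((p[1]-box[1]+.5)*k)) for p in (proj(c,X) for X in pts)]
    cv2.polylines(im,[np.array(q)],True,col,1)
  pl([R+e*a*.065+n*b_*.068 for a,b_ in((1,1),(1,-1),(-1,-1),(-1,1))],(255,0,0))
  for sy in(-1,1):
   for ax in(1,-1):
    pl([S+n*sy*w+e*ax*x+z*h for x,w,h in((.013,.0095,.033),(.049,.0095,.033))],(0,255,0))
  # plate model as held
  pl([T+.003*n+e*(.0008+x)+z*h for x,h in((.045,0.001),(-.045,0.001),(-.045,-.069),(.045,-.069))],(255,255,0))
  return im
A=ov("scene",a,(275,190,375,290));B=ov("top",b,(230,160,290,260))
save("c4",np.hstack([A,B]))
E
```

```text
time_s: 7.65
eef_pos: [0.4809, 0.095, 0.155]
orientation: [-0.087, 0.996, -0.0, -0.001]
contact_force: [0.2, -0.1, -0.9]
grip_width: 0.0048
gripper_force: 54.7
[0.4817 0.0949 0.1558] 189.920590559008
0.92 676 312.2573964497041 236.0207100591716 [[-0.0483 -0.0453 -0.0003  0.0474  0.0495]
 [-0.0762 -0.0731 -0.0373  0.0017  0.0048]] ((0.6542510986328125, -35.805580139160156), (97.71440887451172, 81.01409912109375), 0.23169220983982086)
0.75 318 412.32389937106916 193.05345911949686 [[-0.2856 -0.2826 -0.2537 -0.2229 -0.2187]
 [ 0.1484  0.1504  0.1666  0.1826  0.1844]] ((-252.16290283203125, 166.4552001953125), (64.70941162109375, 33.596092224121094), 5.917864799499512)
```

View pics/c4.png

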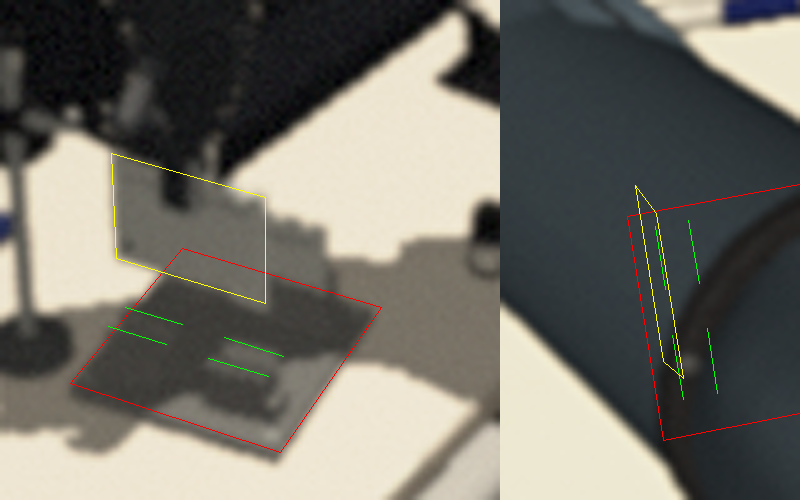

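The plate hangs level over the free slot. The overlay matches both the held plate (scene 312,236) and the rack outline, so I'll lower it.

```bash
python3 -m pendant '[[[0,0,-2.5],0],[[0,0,-4],0],[[0,0,-5],0],[[0,0,-5.5],0],[[0,0,-5.5],0]]';  python3 -m pendant '[[[0,0,-0.5],0],[[0,0,-1],0],[[0,0,-1.3],0],[[0,0,-1.3],0]]'
```

```text
time_s: 8.3
eef_pos: [0.4814, 0.0953, 0.1003]
orientation: [-0.087, 0.996, -0.0, -0.0]
contact_force: [0.6, -0.4, -0.4]
grip_width: 0.0046
gripper_force: 54.8
time_s: 8.7
eef_pos: [0.4812, 0.0953, 0.087]
orientation: [-0.087, 0.996, -0.0, -0.0]
contact_force: [-0.2, -0.6, -2.4]
grip_width: 0.0045
gripper_force: 54.8
```

```bash
python3 -m pendant '[[[0,0,-0.3],0],[[0,0,-0.6],0],[[0,0,-0.6],0]]';  python3 -m pendant '[[[0,0,-0.3],0],[[0,0,-0.5],0],[[0,0,-0.5],0]]'
```

```text
time_s: 9.0
eef_pos: [0.4812, 0.0953, 0.0809]
orientation: [-0.087, 0.996, -0.0, -0.0]
contact_force: [-1.1, -0.6, -1.2]
grip_width: 0.0045
gripper_force: 54.8
time_s: 9.3
eef_pos: [0.4815, 0.0957, 0.0781]
orientation: [-0.087, 0.996, -0.001, 0.001]
contact_force: [-9.1, -3.1, 33.5]
grip_width: 0.0045
gripper_force: 59.6
```

```bash
python3 -m pendant '[[[0,0,0.2],0],[[0,0,0.2],0],[[0,0,0.2],0],[[0,0,0.2],0],[[0,0,4],0],[[0,0,8],0],[[-2,8,10],0],[[-4,12,10],0],[[-4,12,10],0]]' 3.5 30;  python3 - <<'E'
from h import *
np.set_printoptions(precision=4,suppress=True)
b=cap("top");a=cap("scene")
th=np.radians(10);e=np.array([np.cos(th),np.sin(th),0]);n=np.array([-np.sin(th),np.cos(th),0]);z=np.array([0,0,1.])
S=np.array([.4815,.0957,.01]);k=5
def ov(c,im,box):
  im=cv2.resize(im[box[1]:box[3],box[0]:box[2]],None,fx=k,fy=k,interpolation=cv2.INTER_CUBIC)
  def pl(pts,col):
    q=[(int((p[0]-box[0]+.5)*k),int((p[1]-box[1]+.5)*k)) for p in (proj(c,X) for X in pts)]
    cv2.polylines(im,[np.array(q)],True,col,1)
  for B,col in((S,(255,255,0)),(S-.08*n,(0,255,255))): pl([B+.003*n+e*x+z*h for x,h in((.045,0.07),(-.045,0.07),(-.045,0),(.045,0))],col)
  return im
save("c5",np.hstack([ov("scene",a,(265,190,365,290)),ov("top",b,(240,170,300,270))]))
for c in("scene","top"):
 for l in("plate","plate_center","focus_mark","loupe_lens","loupe_grip"):
  for r in nets.tip_of(c,l)[:4]:print(c,l,round(r["p"],2),toworld(c,r["point"]))
s=get_state();print(s["time_s"],s["qpos"])
E
```

```text
time_s: 10.2
eef_pos: [0.4403, 0.2188, 0.1773]
orientation: [-0.088, 0.996, 0.001, 0.001]
contact_force: [-0.5, -1.0, 0.2]
grip_width: 0.035
gripper_force: 0.0
scene plate 0.94 [0.4872 0.0968 0.0065]
scene plate 0.53 [ 0.4498 -0.4511  0.0043]
scene plate 0.53 [ 0.4895  0.0573 -0.0006]
scene plate_center 0.67 [0.4854 0.1015 0.0488]
scene plate_center 0.56 [ 0.4468 -0.4198  0.0065]
scene focus_mark 0.69 [0.4871 0.0963 0.0095]
scene loupe_lens 0.64 [0.4767 0.3197 0.0041]
scene loupe_lens 0.55 [0.4857 0.0961 0.0091]
scene loupe_grip 0.56 [0.4052 0.3176 0.0132]
top plate 0.87 [ 0.4386 -0.4533  0.0048]
top plate 0.53 [0.4799 0.0951 0.0122]
top plate_center 0.89 [ 0.4435 -0.4218  0.0059]
top plate_center 0.61 [0.6293 0.361  0.0214]
top plate_center 0.58 [0.4793 0.0941 0.0502]
top focus_mark 0.59 [0.5419 0.1058 0.1599]
10.8 [ 0.0301  0.4938 -0.8334  1.9913  0.48    0.863   0.6777]
```

View pics/c5.png

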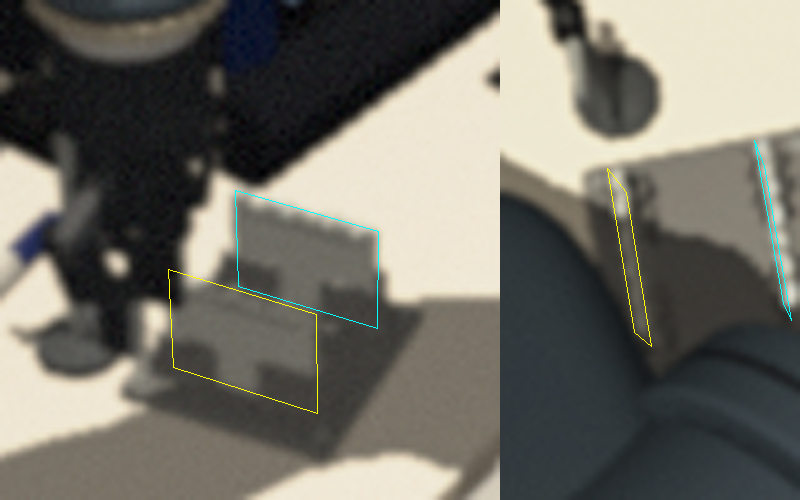

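The plate stands in the free slot at scene (314,258). Its top edge is in line with the model, 1–2 px lower, which matches the bias on the other plate, so it is fully down. Now I'll move to the loupe and crop the pointer tip from the first pictures.

```bash
python3 -m pendant '[[[-3.3,5,0],-0.134],[[-3.3,10.1,-3],-0.134],[[-3.3,10.1,-7],-0.134],[[-3.3,10.1,-10],-0.134],[[-3.3,10.1,-10],-0.134]]' 5 30; python3 -m pendant '[[[0,0,-2],0],[[0,0,-4],0],[[0,0,-5.3],0],[[0,0,-5.3],0],[[0,0,-5.3],0]]'; python3 - <<'E'
from h import *
a=cv2.imread("pics/s0.png");b=cv2.imread("pics/t0.png")
f=lambda im,x0,y0,w,h,k:cv2.resize(im[y0:y0+h,x0:x0+w],(w*k,h*k),interpolation=cv2.INTER_CUBIC)
def tk(c,im,x0,y0,w,h,k):
  o=f(im,x0,y0,w,h,k)
  for i in range(0,w,5): cv2.putText(o,str(x0+i),(i*k,8),0,.3,(0,0,255)); o[::4,i*k]=(0,0,255)
  for j in range(0,h,5): cv2.putText(o,str(y0+j),(0,j*k+4),0,.3,(0,0,255)); o[j*k,::4]=(0,0,255)
  return o
cv2.imwrite("pics/mk.png",np.hstack([tk("scene",a,268,192,36,50,11),tk("top",b,240,160,30,50,11)]))
for z in (.14,.15,.16,.17): 
  X=[.5425,.1070,z];print(z,proj("scene",X),proj("top",X))
E
```

```text
time_s: 11.3
eef_pos: [0.4065, 0.3152, 0.0731]
orientation: [-0.021, 1.0, -0.002, -0.003]
contact_force: [-0.4, -1.2, -0.0]
grip_width: 0.0501
gripper_force: 0.0
time_s: 11.8
eef_pos: [0.4088, 0.3164, 0.0242]
orientation: [-0.02, 1.0, 0.0, 0.0]
contact_force: [-0.2, 0.2, 0.8]
grip_width: 0.0502
gripper_force: 0.0
0.14 [292.09517694 223.55883757] [257.28902925 191.89298597]
0.15 [291.91988732 220.52043126] [256.64133731 191.00172375]
0.16 [291.74295403 217.45508273] [255.9811319  190.09321878]
0.17 [291.56435249 214.36240744] [255.30804739 189.1669666 ]
```

View pics/mk.png

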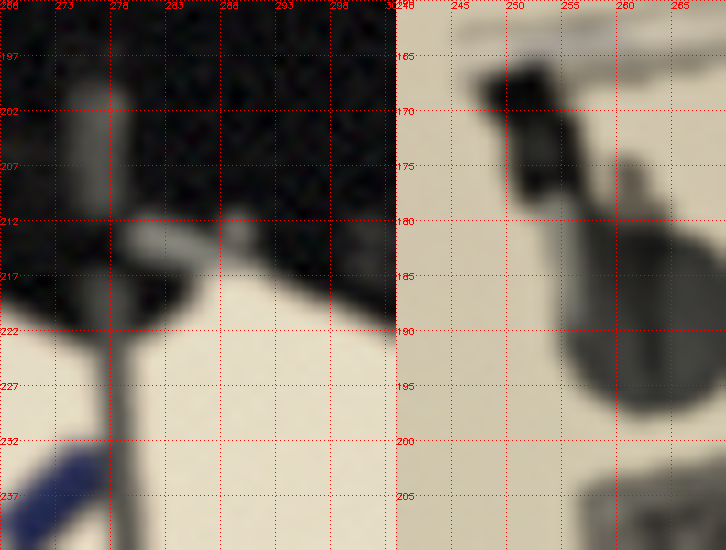

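The pointer shows in scene as a light bar from (280,213) to about (291,217). In top it is a strip at col 254–256 ending near row 190. I'll close on the handle and fit z to that bar.

```bash
python3 -m pendant '[[[0,0,0],0],[[0,0,0],0],[[0,0,0],0],[[0,0,0],0],[[0,0,0],0],[[0,0,0],0]]' 0 50; python3 - <<'E'
from h import *
np.set_printoptions(precision=2,suppress=True)
th=np.radians(10);e=np.array([np.cos(th),np.sin(th),0])
S=np.array([.4815,.0962,0])
a=cv2.imread("pics/s0.png").astype(float).mean(2)
for u in (281,282,283,284,285,286): # band centroid row against dark
  c=a[207:222,u];print(u,c[2:].round())
for z in (.15,.155,.16,.165):
  P=np.array([proj("scene",S+e*x+[0,0,z]) for x in (.062,.07,.08,.09,.1)]);print(z,P.tolist(), np.interp([281,283,285,287],P[::-1,0],P[::-1,1]))
  print(proj("top",S+e*.062+[0,0,z]),proj("top",S+e*.09+[0,0,z]))
E
```

```text
time_s: 12.4
eef_pos: [0.4088, 0.3166, 0.0242]
orientation: [-0.02, 1.0, 0.0, 0.001]
contact_force: [0.2, -0.9, 8.1]
grip_width: 0.0148
gripper_force: 49.2
281 [ 14.  31.  68. 107. 122. 108.  77.  38.  16.  16.  10.  26.  61.]
282 [ 18.  31.  58. 102. 126. 117.  86.  48.  18.  15.  18.  47. 102.]
283 [ 19.  19.  46.  89. 122. 125.  95.  57.  23.  14.  34.  87. 142.]
284 [  5.  13.  33.  74. 116. 127. 105.  67.  45.  47.  77. 130. 181.]
285 [  6.  14.  25.  58. 101. 123. 115.  94.  91. 102. 131. 172. 205.]
286 [ 13.  14.  18.  37.  81. 116. 122. 126. 146. 161. 180. 199. 212.]
0.15 [[291.91100972888967, 220.50707125749256], [289.29285479643715, 219.76262719808273], [286.0367501429336, 218.83685062411806], [282.7989038952355, 217.91633297001908], [279.5791324617776, 217.00102087594644]] [217.4  217.97 218.54 219.11]
[256.66 190.98] [254.95 180.43]
0.155 [[291.8227337576517, 218.9778205937166], [289.1989809960063, 218.2352215165737], [285.9359481331664, 217.31174472252482], [282.6912493687906, 216.3935196855451], [279.46469999730425, 215.48049304880163]] [215.91 216.48 217.05 217.61]
[256.33 190.53] [254.62 179.93]
0.16 [[291.7340437571, 217.4417870549585], [289.1046675061519, 216.70105495730286], [285.8346748234624, 215.77990524572425], [282.58309243896935, 214.86399991531744], [279.3497345234847, 213.9532856148165]] [214.42 214.98 215.54 216.11]
[256.   190.07] [254.28 179.43]
0.165 [[291.6449366377862, 215.898922340489], [289.0099110505989, 215.16007946834134], [285.73292670847644, 214.24128444973624], [282.4744293762094, 213.3277262199653], [279.23423209128185, 212.4193514359438]] [212.91 213.48 214.04 214.6 ]
[255.66 189.61] [253.94 178.92]
```

The pointer fit gives about 0.163 m. The handle is held, at 14.8 mm width and 49 N. I'll lift, rotate and carry it over.

```bash
python3 -m pendant '[[[0,0,2],0],[[0,0,6],0],[[0,0,10],0],[[0,0,13],-0.1],[[0,0,15.6],-0.2],[[0,0,15.6],-0.33],[[0,0,15.6],-0.46],[[0,0,15.6],-0.59],[[0,0,15.6],-0.72],[[0,0,15.6],-0.826],[[0.5,-4,15.6],-0.826],[[1,-8,15.6],-0.826],[[1.8,-12,15.6],-0.826],[[2.3,-15,15.6],-0.826],[[2.5,-17.2,15.6],-0.826],[[2.5,-17.2,15.6],-0.826],[[2.5,-17.2,15.6],-0.826],[[2.5,-17.2,15.6],-0.826]]'; python3 - <<'E'
from h import *
np.set_printoptions(precision=4,suppress=True)
b=cap("top");a=cap("scene")
save("s9",a);save("t9",b)
s=get_state();T=np.array(s["eef_pos"]);o=s["orientation"];print(T,o,np.degrees(2*np.arctan2(o[1],o[0])))
for c in("scene","top"):
 for l in("loupe_lens","loupe_grip","focus_mark","plate_center"):
  for r in nets.tip_of(c,l)[:3]:
   w=toworld(c,r["point"]);print(c,l,round(r["p"],2),w,proj(c,w).round(1))
k=7
def ov(c,im,box):
  im=cv2.resize(im[box[1]:box[3],box[0]:box[2]],None,fx=k,fy=k,interpolation=cv2.INTER_CUBIC)
  th=np.radians(-45);L=np.array([T[0]+.068*np.cos(th),T[1]+.068*np.sin(th),T[2]-.0172])
  for dz,col in((.007,(255,255,0)),(-.007,(0,255,255))):
    q=[(proj(c,L+[.03*np.cos(t),.03*np.sin(t),dz])-box[:2]+.5)*k for t in np.linspace(0,6.28,40)]
    cv2.polylines(im,[np.int32(q)],True,col,1)
  q=np.int32((proj(c,[.5426,.107,.163])-box[:2]+.5)*k);cv2.circle(im,tuple(q),4,(255,0,0),1)
  return im
save("c6",np.hstack([ov("scene",a,(265,185,335,270)),ov("top",b,(240,165,284,250))]))
E
```

```text
time_s: 14.2
eef_pos: [0.4333, 0.1454, 0.1796]
orientation: [0.382, 0.924, 0.0, 0.0]
contact_force: [0.7, 0.4, 0.1]
grip_width: 0.0148
gripper_force: 49.2
[0.4332 0.1454 0.1794] [ 0.3821  0.9241  0.0003 -0.    ] 135.07436969839398
scene loupe_lens 0.6 [0.4831 0.0976 0.1612] [311.7 223. ]
scene loupe_grip 0.56 [0.4307 0.1581 0.1721] [313.7 238.4]
scene focus_mark 0.72 [0.4869 0.1008 0.05  ] [310.8 256. ]
scene focus_mark 0.62 [0.5423 0.1073 0.1635] [291.7 216.4]
scene plate_center 0.95 [0.4834 0.1014 0.05  ] [311.7 256.6]
scene plate_center 0.65 [ 0.4437 -0.4204  0.0031] [412.  192.3]
scene plate_center 0.5 [ 0.4124 -0.1043  0.0181] [372.7 237.5]
top loupe_lens 0.88 [0.4784 0.0971 0.1627] [259.3 215.1]
top loupe_lens 0.19 [0.4807 0.0945 0.0125] [268.7 223.3]
top loupe_grip 0.4 [ 0.486   0.0533 -0.0005] [283.7 221.9]
top focus_mark 0.62 [0.5431 0.108  0.1624] [255.4 189.7]
top plate_center 0.61 [ 0.4398 -0.4227  0.0056] [451.4 235.2]
top plate_center 0.52 [0.4799 0.0921 0.0507] [267.6 221.5]
```

View pics/c6.png

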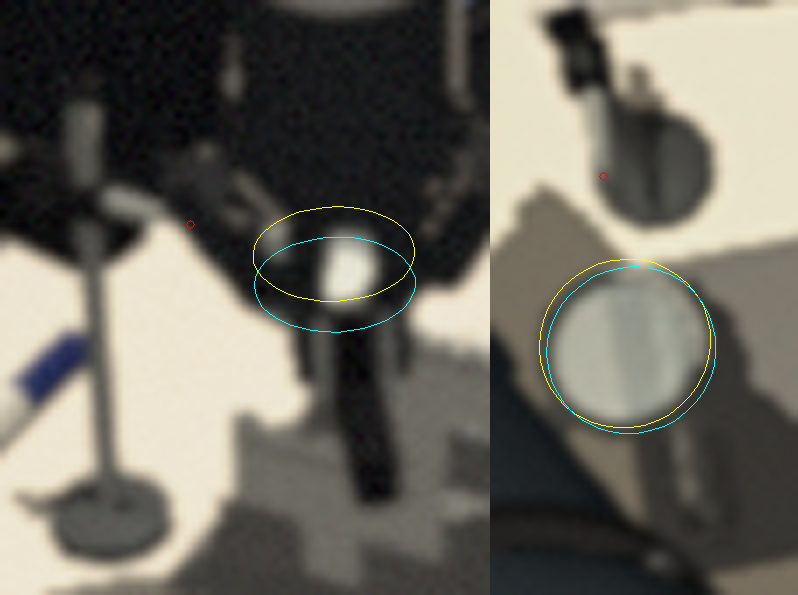

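The lens sits over the plate (top crop (631,346) against model (627,345), about 1.4 mm off) and well clear of the pointer tip at scene (291,216). I'll use the last view to check that the plate is fully down.

```bash
python3 -m pendant '[[[0.1,0,0.1],0],[[0.1,0,0.1],0],[[0.1,0,0.1],0]]'; python3 - <<'E'
from h import *
a=cv2.imread("pics/s9.png");c5=cv2.imread("pics/c5.png")
k=8;x0,y0,w,h=290,225,62,68
g=cv2.resize(a[y0:y0+h,x0:x0+w],None,fx=k,fy=k,interpolation=cv2.INTER_CUBIC)
g=cv2.convertScaleAbs(g,alpha=1.7,beta=-40)
th=np.radians(10);e=np.array([np.cos(th),np.sin(th),0]);n=np.array([-np.sin(th),np.cos(th),0]);z=np.array([0,0,1.])
S=np.array([.4818,.0962,.01])
for B,col in((S,(0,255,255)),(S-.08*n,(255,255,0))):
 for x in(.045,-.045):
  for hh in (.07,):
   q=np.int32((proj("scene",B+.003*n+e*x+z*hh)-[x0,y0]+.5)*k);cv2.circle(g,tuple(q),3,col,1)
c=cv2.convertScaleAbs(cv2.resize(c5[230:430,150:400],None,fx=1.2,fy=2.0),alpha=1.7,beta=-40)
H=max(g.shape[0],c.shape[0]);P=lambda i:np.pad(i,((0,H-i.shape[0]),(0,0),(0,0)))
cv2.imwrite("pics/c7.png",np.hstack([P(g),P(c)]))
E
```

```text
time_s: 15.0
eef_pos: [0.4344, 0.1444, 0.1803]
orientation: [0.383, 0.924, 0.0, 0.0]
contact_force: [-0.3, -0.2, -0.5]
grip_width: 0.0146
gripper_force: 49.2
```

View pics/c7.png

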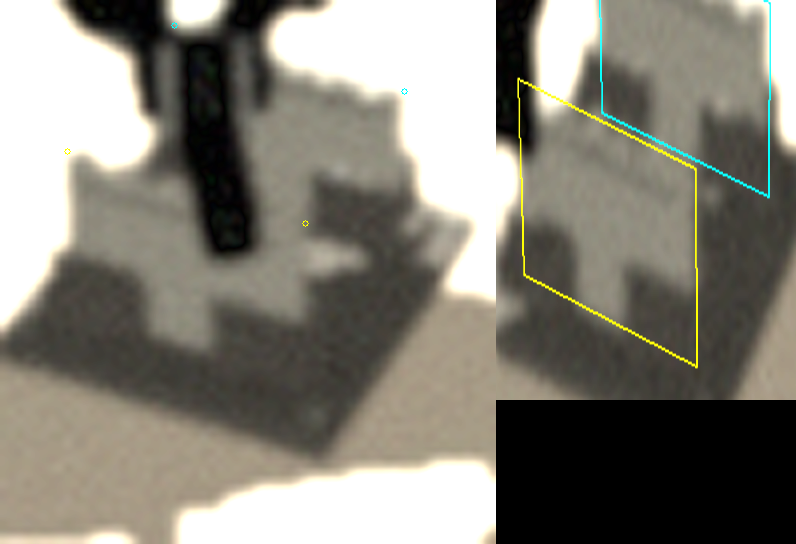

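The top edge of the plate (about (78,155) left, 0.5 px below the model) matches the other plate's offset ((400,97), 0.6 px low), so it is fully down and level. One small nudge, then I'll hand in.

```bash
python3 -m pendant '[[[0,0.1,0.1],0],[[0,0.1,0.1],0],[[0,0.1,0.1],0],[[0,0.1,0.1],0],[[0,0.1,0.1],0]]'; python3 -c "
from plant import ticket; print(ticket.close_job())"
```

```text
time_s: 15.5
eef_pos: [0.4343, 0.1454, 0.1813]
orientation: [0.383, 0.924, -0.0, -0.0]
contact_force: [0.0, -0.4, -1.1]
grip_width: 0.0146
gripper_force: 49.2
the job is handed in; nothing more can be done
None
```

I handed the job in at 15.5 s: the plate stands fully down in the free slot, released, and the loupe is held over its middle with its rim at about 0.164 m, against a pointer height I measured at 0.160–0.165 m; no verdict came back.

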